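# Stack the valve plates in the purge pot and hold its bayonet lid at half-turn

### The arm

A 6-joint arm with a two-finger parallel gripper is mounted at the origin on the work surface. World frame = base frame: x ahead of the robot, y to its left, z up, the work surface at z = 0. Lengths are in m, angles in degrees, forces in N, time in s.
With the tool pointing down it reaches from about 0.3 to 0.75 m from the base axis. Payload 8.5 kg.
Tool frame: the origin (TCP) lies midway between the tips of the shut fingers; the grasp point (between the pads) lies 19 mm behind it; y points along the fingers, x is the direction in which the jaws open and shut, and the axes are right-handed (so a half turn about y gives the same grasp; the last joint's range is limited). The gripper opens to 85 mm and grips with 20 to 120 N. Pads are 22 mm wide; open, the fingers measure 114 mm over their backs; the gripper's body (76 mm by 85 mm) begins 54 mm behind the grasp point. The pads swing forward as they close: fully open they stand 13 mm farther back than shut.
Start: joints at [-81.033, 21.807, 74.336, -0, 83.858, -12.336], TCP at [0.2, -0.512, 0.231] pointing down, gripper open.
Joint ranges: [-178.18, 178.18], [-50.72, 133.34], [12.68, 142.11], [-81.47, 261.47], [9.98, 163.14], [-165.26, 165.26]. Speed limits (degrees/s): [136.94, 136.94, 180, 180, 180, 180].

### API

Orientations are given as a 3x3 rotation matrix whose columns are the frame's x, y, z axes.
In Python, from rig import env gives the robot as it stands.
- The arm moves only by the tool carry_out, never from a script. Its argument "plan" is a list of rows, each a list of 3 entries, a list of its own where there are three numbers: the shift along the tool's x, y, z in m, then the turn, a rotation vector about the tool's x, y, z in degrees, then the finger opening in m, from 0 to 0.0854. In form: [[[dx, dy, dz], [ax, ay, az], jaw], ...]. A call has 1 to 8 rows; each row shifts and turns the commanded pose from where the row before left it, along the tool's axes as they then stand; what a row does not reach is not made up. A row lasts 1/8 s, in which the tool goes at most 62.5 mm and 10.7 degrees, less where a joint would pass 70% of its speed; a pose out of reach is approached as far as the arm can. A call is refused whole if a number of a shift passes 0.0625 or a number of a turn 10.7, either way. A call with a gripper value outside its range is refused whole. The fingers move at their own pace and stop on an object; "force" is the grip in N (left out, the last holds). Time passes only in rows, so rows that do not move let the fingers close. It gives the time, the measured TCP pose, the force and the opening at its end, in the units of the state.
- env.observe(): the state, without advancing time (a new reading comes with each control period).
- env.get_image(name): name is "scene" or "side" or "wrist"; returns a dict with "image" (420x560x3 uint8, red, green, blue), "vfov" (degrees; the focal length in pixels is half the picture's height over the tangent of half this angle, whatever the lens; pixels are square), "cx", "cy" (the principal point, pixels), "rvec" (rotation vector, rad) and "tvec" (3), from world to camera coordinates, as OpenCV has them; the wrist camera has in their place "tool_from_camera" (4x4, takes a point from camera to tool coordinates, whose origin is the TCP and whose axes are the tool frame's). Camera axes: x right, y down, z forward; pixel columns grow to the right and rows downward; lengths in m; the calibration is good to about 2 mm. A picture is of the moment at which its call begins: read the wrist's pose just before it. There is no depth.
- env.close_job(): hands the job in, once; it reports no verdict.
Trained networks look in a picture, given as the dict that the camera call returned (one of the last four; its "shot" number tells which), for a name from the list of things; names that differ only in an ending like _2 or _b are one class to them, and where a whole thing is asked for, a point or a joint stands for the part that bears it (a point fixed in the world has none). Each returns a list of dicts, best first, with "conf" (0 to 1); they miss things now and then, are a little off and sometimes report something else, mostly with a low value. They report only what shows in the picture. A call takes as long as a camera call. They do not tell look-alikes from the thing itself.
- env.outline_of(target, picture): "mask" (420x560 bool, what is visible of it) and "pixel" ([row, column] in pixels, amid what is visible of it).
The state is a dict: "time_s": time; "q": joint angles; "qvel": joint speeds; "joint_efforts": joint torques, N m; "position": TCP position; "tool_rot": TCP orientation; "ft_force": force on the tool from outside, world axes, zero at the start; "wrist_torque": the same for the moment, N m; "grip_width": finger opening in m.
Only numpy, scipy, OpenCV 4.12 (cv2) and the standard library are available. Lean on these libraries where they do the work, as an engineer would, in place of code of your own. Each camera call takes 0.05 s, during which the arm holds its last target.

### The job

Stack the two loose valve plates squarely on the one already in the purge pot, lowering them in, not dropping them. Then set the bayonet lid on the rim in its entry position (claws over the green marks) and twist it clockwise to the half-turn purge position (claws over the white marks), short of the lock click at the red marks. Finish while still gripping the lid's handle there against its return spring, and leave the blue bin, the carton and the wrench alone.

Things in the scene. Friction and masses are not known exactly. Their poses are not given: they have to be found in the camera images.
- pot: Fixed round steel purge pot on a dark foot disc (216 mm across, 8 mm thick). Origin: centre of the foot's underside, on the bench; z up. Lines on the foot, three of each: green at 0, 120, 240 degrees from its x axis (lid entry), white 40 degrees clockwise of each green (half-turn), red 80 degrees clockwise (latch clicks, locked). At its +x side a brass gas block, to 150 mm radius, 45 mm high.
- pot_in (a point): Centre of the pot's inner floor, 8 mm above the pot's origin. The bore is 138 mm across and plain; the rim's top is 42 mm above this floor.
- pot_rim (a point): Centre of the pot's mouth, level with the rim's top, 50 mm above the pot's origin. Wall 5 mm, 148 mm across outside. Around it three lugs, each 60 degrees wide, out to 84 mm radius, 2 to 11 mm below the rim's top, with three 60 degree gaps between (from 40 degrees clockwise to 20 degrees counter-clockwise of each green line).
- collar (a joint): Blue purge valve collar round the pot below the lugs; the lid's claws push its three yellow dogs. Value: rad clockwise from above, 0 at rest. The claws meet the dogs after the lid has turned about 0.36 rad from entry; at the white marks it reads 0.34, at the lock click 1.0. A spring turns collar and lid back if let go (0.14 N m at rest, 0.24 N m at the white marks).
- lid: Loose aluminium bayonet lid, about 0.26 kg: 152 mm disc, 21 to 29 mm above the origin, with three claws (16 degrees wide, out to 94 mm radius, black line on top) at 0, 120, 240 degrees from its x axis, standing on the claws' toes. Origin: on its axis, level with the toes' undersides; z up. Under the disc a tapered plug, 132 mm across, down to 14 mm. Seated on the rim, its origin is 29 mm above the pot's.
- lid_grip (a point): Centre of the lid's black bar handle, 56 mm above the lid's origin, axes as the lid's. Bar along x, 96 mm long, 20 mm wide (y), 18 mm high, 18 mm clear above the disc, on two posts 76 mm apart. The lid enters when its yaw is the pot's plus 0, 120 or 240 degrees (all equally good), within 0.2 rad; half-turn is 0.70 rad clockwise of that.
- plate_in: Dark steel compressor valve plate lying flat on the pot's inner floor, loose: 68 (x) by 46 (y) by 10 (z) mm, 0.2 kg. Origin: centre of its underside. Same either way round.
- plate_1: Loose valve plate like plate_in, lying flat on the bench: 68 (x) by 46 (y) by 10 (z) mm, 0.2 kg, origin at the centre of its underside.
- plate_2: The other loose valve plate, the same size, origin at the centre of its underside. plate_1 and plate_2 may be stacked in either order.
- parts_bin: Bystander: open blue bin of brass fittings, 120 by 150 by 70 mm, origin at the centre of its underside.
- carton: Bystander: closed cardboard carton, 90 by 110 by 65 mm, origin at the centre of its underside.
- wrench: Bystander: steel wrench lying on the bench, 170 mm long.
Mind the look-alikes: they are no part of the job. What is shaped like the plate_in but pink or turquoise is not meant.

How it is judged (in metres and radians):
On the way, in this order (a step that is already met when the one before it is completed fails the run):
1. both loose plates lie squarely on the one in the pot, let go (z of plate_in in the frame of pot below 0.012 m and horizontal distance between each of plate_1, plate_2 and plate_in below 0.006 m and angle between the x axis of each of plate_1, plate_2 and the x axis of plate_in, either way round below 0.15 rad and angle between each of plate_1, plate_2's own z axis and vertical below 0.06 rad and z of plate_1 in the frame of pot between 0.014 and 0.032 m and z of plate_2 in the frame of pot between 0.014 and 0.032 m and contact force between the fingers and plate_1 below 0.1 N and contact force between the fingers and plate_2 below 0.1 N), for 0.2 s.
2. the lid sits home on the rim in its entry position, the collar still at rest (z of lid in the frame of pot between 0.026 and 0.032 m and horizontal distance between lid and pot below 0.005 m and angle between lid's own z axis and vertical below 0.05 rad and value of joint collar below 0.1 rad), for 0.1 s.
At the end, for the whole second after the job is handed in: Both plates flat on the first one in the pot (within 6 mm and 0.15 rad of it); lid level on the rim (origin 26 to 32 mm above the pot's, centred within 5 mm), its claw holding the collar still at 0.22 to 0.46 rad (half-turn, about 7 degrees either way); fingers gripping its handle (z of plate_in in the frame of pot below 0.012 m and horizontal distance between each of plate_1, plate_2 and plate_in below 0.006 m and angle between the x axis of each of plate_1, plate_2 and the x axis of plate_in, either way round below 0.15 rad and angle between each of plate_1, plate_2's own z axis and vertical below 0.06 rad and z of plate_1 in the frame of pot between 0.014 and 0.032 m and z of plate_2 in the frame of pot between 0.014 and 0.032 m and z of lid in the frame of pot between 0.026 and 0.032 m and horizontal distance between lid and pot below 0.005 m and angle between lid's own z axis and vertical below 0.05 rad and value of joint collar between 0.22 and 0.46 rad and velocity of joint collar between -0.1 and 0.1 rad/s and contact force between lid and collar above 0.3 N and contact force between the fingers and lid above 2 N and distance between the grasp point and lid_grip below 0.05 m); the arm keeps its last pose, push and grip.
It fails at once if the lid is turned on to the lock click (value of joint collar above 0.9 rad).
It fails at once if a plate is dropped into the pot (horizontal distance between plate_1 and pot below 0.06 m and z of plate_1 in the frame of pot below 0.06 m and linear speed of plate_1 above 0.6 m/s).
It fails at once if a plate is dropped into the pot (horizontal distance between plate_2 and pot below 0.06 m and z of plate_2 in the frame of pot below 0.06 m and linear speed of plate_2 above 0.6 m/s).
It fails at once if the blue bin, carton or wrench is moved by more than 15 mm (distance of any of parts_bin, carton, wrench from where it was at the start of the episode above 0.015 m).
It also fails if it takes over 72 s, if anything falls off the work surface, if the arm or the gripper's body presses on something with over 40 N, if the wrist force passes 120 N, or if a joint passes its speed limit or range.

## Working session

There is one attempt and no reset: what is moved stays moved. The work goes in short steps, Python scripts to look and compute and a tool call to move; the robot and the scene stay as the last step left them, time stands still between calls to the robot, and variables do not carry over. Pictures are saved under pics/ and viewed, and the job is handed in when it is done.

Besides the shell and the picture viewer there is one more tool, called after "Request:" as name([rows], argument=value, ...), one row to a line, values as JSON. carry_out: Moves the arm, as the interface text tells. Its arguments: {"type":"object","properties":{"plan":{"type":"array","items":{"type":"array"}},"force":{"type":"number"}},"required":["plan"]}

```bash
ls; mkdir -p pics; cat > h.py <<'E'
import numpy as np, cv2, sys
from rig import env
def grab(n,tag):
    s=env.observe(); p=env.get_image(n)
    cv2.imwrite(f'pics/{tag}.png',p['image'][:,:,::-1])
    return s,p
E
python3 - <<'E'
from h import *
s=env.observe(); print({k:np.round(v,3).tolist() for k,v in s.items()})
for n in ['scene','side','wrist']:
    s,p=grab(n,n+'0')
    print(n,{k:(np.round(v,3).tolist() if k!='shot' else v) for k,v in p.items() if k!='image'})
E
```

```text
pics
{'time_s': 0.0, 'q': [-81.033, 21.841, 74.385, 0.001, 83.856, -12.334], 'qvel': [0.008, -0.021, -0.013, 0.006, -0.146, -0.043], 'joint_efforts': [0.001, -44.847, -23.128, -0.0, 0.005, -0.0], 'position': [0.2, -0.512, 0.231], 'tool_rot': [[0.363, -0.0, 0.932], [-0.932, 0.001, 0.363], [-0.001, -1.0, 0.0]], 'ft_force': [-0.168, 0.147, 0.163], 'wrist_torque': [0.01, 0.008, 0.042], 'grip_width': 0.086}
scene {'vfov': 47.291, 'cx': 281.137, 'cy': 211.572, 'rvec': [1.812, 1.283, -0.673], 'tvec': [-0.093, -0.259, 1.598], 'shot': 1}
side {'vfov': 43.742, 'cx': 281.958, 'cy': 205.265, 'rvec': [0.767, -2.467, 1.277], 'tvec': [0.4, 0.281, 0.814], 'shot': 2}
wrist {'vfov': 68.873, 'cx': 280.37, 'cy': 210.494, 'tool_from_camera': [[1.0, -0.0, -0.0, 0.001], [-0.0, -0.308, 0.951, -0.143], [-0.0, -0.951, -0.308, 0.079], [0.0, 0.0, 0.0, 1.0]], 'shot': 3}
```

View pics/scene0.png

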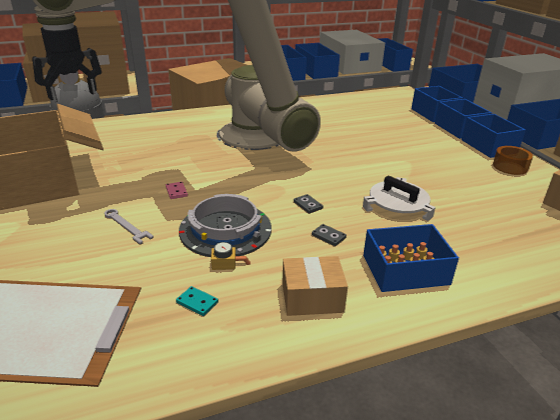

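View pics/side0.png

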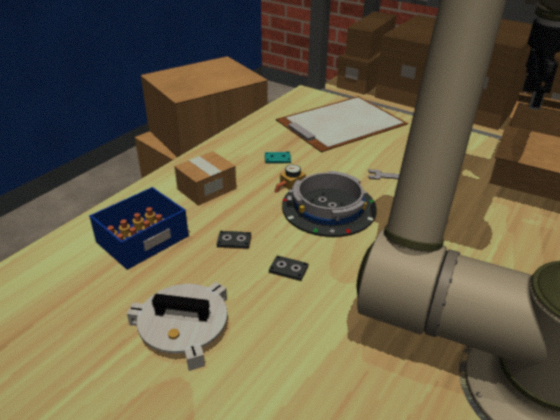

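View pics/wrist0.png

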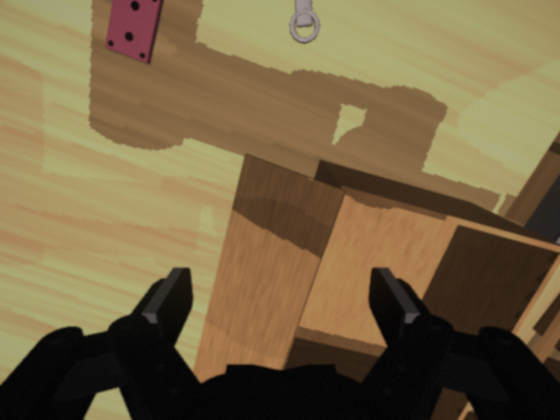

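```bash
cat >> h.py <<'E'
def cam(p,s=None):
    f=210/np.tan(np.radians(p['vfov'])/2); K=np.array([[f,0,p['cx']],[0,f,p['cy']],[0,0,1]])
    if 'rvec' in p:
        R=cv2.Rodrigues(np.array(p['rvec'],float))[0]; t=np.array(p['tvec'],float)
    else:
        T=np.eye(4);T[:3,:3]=s['tool_rot'];T[:3,3]=s['position'];W=np.linalg.inv(T@np.array(p['tool_from_camera'])); R=W[:3,:3];t=W[:3,3]
    return K,R,t
def ray(c,uv,z):
    K,R,t=c; uv=np.atleast_2d(uv).astype(float)
    d=(np.linalg.inv(K)@np.c_[uv,np.ones(len(uv))].T).T@R; o=-R.T@t
    return o+d*((z-o[2])/d[:,2])[:,None]
def proj(c,X):
    K,R,t=c; q=(np.atleast_2d(X)@R.T+t)@K.T; return q[:,:2]/q[:,2:]
def rectfit(c,mask,z):
    """fit 2D rect to mask contour mapped to plane z"""
    cs,_=cv2.findContours(mask.astype(np.uint8),cv2.RETR_EXTERNAL,cv2.CHAIN_APPROX_NONE)
    k=max(cs,key=cv2.contourArea)[:,0,:]
    P=ray(c,k,z)[:,:2]
    r=cv2.minAreaRect((P*1000).astype(np.float32))
    return r,P
E
python3 - <<'E'
from h import *
for n in ['scene','side']:
    s,p=grab(n,n+'1'); c=cam(p)
    for t,z in [('plate_1',.01),('lid',.029),('pot',.03),('plate_in',.018),('parts_bin',.035),('carton',.03),('wrench',.0)]:
        for d in env.outline_of(t,p):
            u=d['pixel'][::-1]; print(n,t,round(d['conf'],2),np.round(u),int(d['mask'].sum()),np.round(ray(c,u,z)[0],3), rectfit(c,d['mask'],z)[0] if 'plate' in t else '')
E
```

```text
scene plate_1 0.93 [331. 234.] 455 [ 0.618 -0.006  0.01 ] ((618.1221923828125, -10.549049377441406), (74.37747955322266, 58.719482421875), 28.9240665435791)
scene plate_1 0.75 [307. 202.] 330 [ 0.473 -0.005  0.01 ] ((475.69305419921875, -4.157886505126953), (79.30805206298828, 53.83773422241211), 14.295552253723145)
scene plate_1 0.37 [223. 238.] 389 [ 0.556 -0.246  0.01 ] ((547.331298828125, -237.32135009765625), (157.8447265625, 70.66822052001953), 76.39179992675781)
scene lid 0.64 [398. 200.] 1788 [0.562 0.204 0.029] 
scene pot 0.55 [227. 231.] 4793 [ 0.561 -0.236  0.03 ] 
scene plate_in 0.86 [195. 298.] 646 [ 0.737 -0.346  0.018] ((743.1261596679688, -343.2177429199219), (68.08650207519531, 49.4305419921875), 36.98139953613281)
scene plate_in 0.82 [227. 224.] 249 [ 0.514 -0.226  0.018] ((506.111328125, -221.30686950683594), (44.556793212890625, 54.188236236572266), 76.15278625488281)
scene plate_in 0.63 [178. 186.] 265 [ 0.303 -0.302  0.018] ((321.8457946777344, -309.42034912109375), (45.552616119384766, 79.92374420166016), 89.52639770507812)
scene parts_bin 0.93 [408. 257.] 5219
[... 885 characters left out ...]
(715.640380859375, -315.9187316894531), (64.2529067993164, 55.694278717041016), 35.40102767944336)
side plate_in 0.6 [324. 200.] 302 [ 0.517 -0.22   0.018] ((509.46990966796875, -214.39834594726562), (48.3389892578125, 70.19309997558594), 81.45718383789062)
side plate_in 0.32 [231. 242.] 604 [0.597 0.016 0.018] ((599.9171752929688, 7.970001220703125), (69.2627944946289, 60.254547119140625), 30.99190902709961)
side parts_bin 0.83 [140. 224.] 5189 [0.775 0.094 0.035] 
side parts_bin 0.42 [183. 317.] 5638 [0.527 0.232 0.035] 
side carton 0.89 [206. 177.] 2331 [ 0.789 -0.128  0.03 ] 
side wrench 0.61 [379. 174.] 182 [ 0.477 -0.425  0.   ] 
side wrench 0.32 [325. 208.] 4789 [ 0.514 -0.219  0.   ]
```

Request:
carry_out([
  [[-0.029,0,0.052],[0,0,0],0.085],
  [[-0.029,0,0.052],[0,0,0],0.085],
  [[-0.029,0,0.052],[0,0,0],0.085],
  [[-0.029,0,0.052],[0,0,0],0.085],
  [[-0.029,0,0.052],[0,0,0],0.085],
  [[-0.029,0,0.052],[0,0,0],0.085],
  [[-0.029,0,0.052],[0,0,0],0.085],
  [[-0.029,0.01,0.052],[0,0,0],0.085],
])

```text
time_s: 1.95
position: [0.5045, -0.1436, 0.222]
tool_rot: [[0.363, 0.002, 0.932], [-0.932, -0.001, 0.363], [0.002, -1.0, 0.001]]
ft_force: [-0.8, -0.9, 0.8]
grip_width: 0.0851
```

Request:
carry_out([
  [[-0.02,0,0.03],[0,0,0],0.085],
  [[0,0,0],[0,0,0],0.085],
])

```text
time_s: 2.2
position: [0.5246, -0.1137, 0.2211]
tool_rot: [[0.367, -0.0, 0.93], [-0.93, 0.0, 0.367], [-0.0, -1.0, -0.0]]
ft_force: [-0.8, 0.5, -0.3]
grip_width: 0.0847
```

```bash
python3 - <<'E'
from h import *
s,p=grab('wrist','w1'); c=cam(p,s); print(s['position'],s['time_s'])
for t,z in [('plate_1',.01),('plate_in',.018),('pot',.05),('lid',.029)]:
    for d in env.outline_of(t,p):
        u=d['pixel'][::-1]; print(t,round(d['conf'],2),np.round(u),int(d['mask'].sum()),np.round(ray(c,u,z)[0],3), rectfit(c,d['mask'],z)[0])
E
```

```text
[ 0.52461743 -0.11372828  0.22106795] 2.2
plate_1 0.89 [220.  70.] 3091 [ 0.614 -0.011  0.01 ] ((613.153076171875, -10.93499755859375), (68.7451400756836, 47.37751770019531), 29.79481315612793)
plate_1 0.59 [178. 188.] 2266 [ 0.473 -0.004  0.01 ] ((472.6635437011719, -3.3099708557128906), (70.8012924194336, 47.53884506225586), 13.800379753112793)
plate_in 0.73 [362. 222.] 2166 [ 0.517 -0.223  0.018] ((515.0819091796875, -222.39300537109375), (50.06572723388672, 68.89966583251953), 78.70736694335938)
plate_in 0.71 [544.  82.] 2480 [ 0.727 -0.331  0.018] ((723.0756225585938, -328.8611145019531), (67.20304107666016, 38.11781692504883), 37.13331985473633)
plate_in 0.58 [353. 359.] 889 [ 0.327 -0.302  0.018] ((322.1568298339844, -299.8439636230469), (49.690521240234375, 50.90760040283203), 87.5525131225586)
pot 0.64 [377. 196.] 22598 [ 0.556 -0.212  0.05 ] ((535.6118774414062, -209.241455078125), (219.08416748046875, 192.5401153564453), 15.22220516204834)
lid 0.76 [22. 73.] 6390 [0.538 0.169 0.029] ((541.9532470703125, 150.21902465820312), (127.55223846435547, 81.17146301269531), 5.723828315734863)
```

View pics/w1.png

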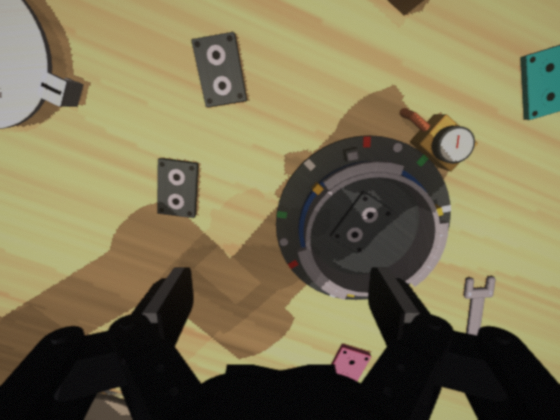

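```bash
cat >> h.py <<'E'
def plan(pos,yaw,jaw,n=None,s=None):
    """rows to reach pos with tool x yaw (deg), tool down"""
    s=s or env.observe(); R=np.array(s['tool_rot']); p=np.array(s['position'])
    y0=np.degrees(np.arctan2(R[1,0],R[0,0])); d=np.array(pos)-p
    dy=(yaw-y0+180)%360-180
    n=n or int(np.ceil(max(np.linalg.norm(d)/.06,abs(dy)/10.5,1)))
    rows=[];cur=p.copy();cy=y0
    for i in range(n):
        ps=np.radians(cy); X=np.array([np.cos(ps),np.sin(ps),0]);Z=np.array([-np.sin(ps),np.cos(ps),0])
        t=p+d*(i+1)/n-cur; sh=np.round([t@X,-t[2],t@Z],4); tu=round(-(y0+dy*(i+1)/n-cy),1)
        rows.append([sh.tolist(),[0,tu,0],jaw]); cur=cur+sh[0]*X+sh[2]*Z+[0,0,-sh[1]]; cy-=tu
    print('from',np.round(p,4),round(y0,1),'n',n)
    import json
    for i in range(0,n,8): print(json.dumps(rows[i:i+8]))
E
python3 -c "
from h import *
plan([.4725,-.003,.10],-76.2,.06)"
```

```text
from [ 0.5233 -0.1166  0.2215] -68.8 n 3
[[[-0.0414, 0.0405, -0.0021], [0, 2.5, 0], 0.06], [[-0.0413, 0.0405, -0.0039], [0, 2.4, 0], 0.06], [[-0.0411, 0.0405, -0.0056], [0, 2.5, 0], 0.06]]
```

Request:
carry_out([
  [[-0.0414,0.0405,-0.002],[0,2.5,0],0.068],
  [[-0.0413,0.0405,-0.004],[0,2.4,0],0.068],
  [[-0.041,0.0405,-0.0056],[0,2.5,0],0.068],
  [[0,0,0],[0,0,0],0.068],
  [[0,0,0],[0,0,0],0.068],
])

```text
time_s: 3.08
position: [0.4738, -0.0033, 0.1007]
tool_rot: [[0.24, 0.002, 0.971], [-0.971, -0.001, 0.24], [0.001, -1.0, 0.002]]
ft_force: [0.4, 0.3, -0.1]
grip_width: 0.0678
```

```bash
python3 - <<'E'
from h import *
s,p=grab('wrist','w2'); c=cam(p,s); print(s['position'],s['time_s'])
for t,z in [('plate_1',.01)]:
    for d in env.outline_of(t,p):
        u=d['pixel'][::-1]; print(t,round(d['conf'],2),np.round(u),int(d['mask'].sum()),np.round(ray(c,u,z)[0],3), rectfit(c,d['mask'],z)[0])
E
```

```text
[ 0.47376292 -0.00327539  0.10068851] 3.075
plate_1 0.78 [340.  38.] 5606 [ 0.607 -0.013  0.01 ] ((608.15576171875, -12.23837661743164), (56.64651107788086, 46.42405700683594), 30.607566833496094)
plate_1 0.67 [280. 212.] 4652 [ 0.476 -0.003  0.01 ] ((471.9493713378906, -2.0182228088378906), (69.82746124267578, 46.994606018066406), 13.835161209106445)
plate_1 0.28 [497. 226.] 23607 [ 0.507 -0.178  0.01 ] ((480.0043640136719, -184.45945739746094), (230.3184051513672, 112.89541625976562), 29.44557762145996)
```

View pics/w2.png

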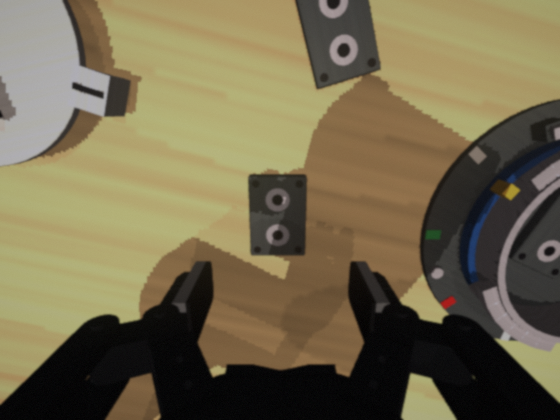

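```bash
python3 -c "
from h import *
plan([.4725,-.0025,.001],-76.2,.06,3)"
```

```text
from [ 0.474  -0.0035  0.1009] -76.2 n 3
[[[-0.0004, 0.0333, -0.0004], [0, 0.0, 0], 0.06], [[-0.0005, 0.0333, -0.0004], [0, 0.0, 0], 0.06], [[-0.0004, 0.0333, -0.0004], [0, 0.0, 0], 0.06]]
```

Request:
carry_out([
  [[-0.0004,0.04,-0.0004],[0,0,0],0.068],
  [[-0.0004,0.036,-0.0004],[0,0,0],0.068],
  [[-0.0004,0.0165,-0.0004],[0,0,0],0.068],
  [[0,0.007,0],[0,0,0],0.068],
  [[0,0,0],[0,0,0],0.04],
  [[0,0,0],[0,0,0],0.03],
  [[0,0,0],[0,0,0],0.03],
  [[0,0,0],[0,0,0],0.03],
], force=40)

```text
time_s: 4.18
position: [0.4721, -0.0017, 0.0013]
tool_rot: [[0.24, 0.002, 0.971], [-0.971, -0.001, 0.24], [0.001, -1.0, 0.002]]
ft_force: [-1.3, -2.0, 6.6]
grip_width: 0.0445
```

Request:
carry_out([
  [[0,-0.02,0],[0,0,0],0.03],
  [[0,-0.05,0],[0,0,0],0.03],
  [[0,-0.05,0],[0,0,0],0.03],
])

```text
time_s: 4.55
position: [0.471, -0.0012, 0.1218]
tool_rot: [[0.24, -0.001, 0.971], [-0.971, 0.0, 0.24], [-0.001, -1.0, -0.001]]
ft_force: [1.3, 0.3, -2.3]
grip_width: 0.0447
```

```bash
python3 - <<'E'
from h import *
s,p=grab('wrist','w3'); c=cam(p,s); print(s['position'],s['grip_width'],s['ft_force'],s['time_s'])
for d in env.outline_of('plate_1',p):
        u=d['pixel'][::-1]; print(round(d['conf'],2),np.round(u),int(d['mask'].sum()))
E
```

```text
[ 0.47098242 -0.00117191  0.12177103] 0.044733883520203827 [ 1.33999787  0.26180524 -2.34335937] 4.55
0.96 [338.  38.] 5198
0.65 [282. 271.] 11326
0.59 [490. 217.] 23039
```

View pics/w3.png

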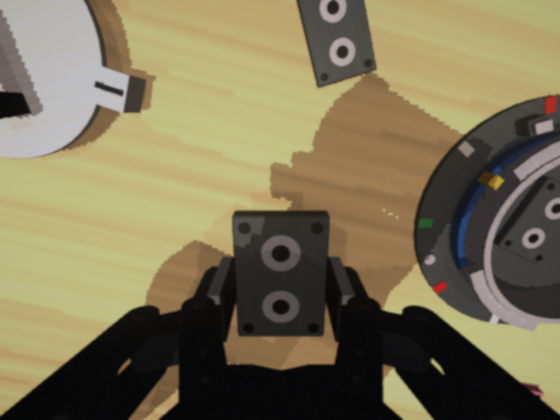

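```bash
cat >> h.py <<'E'
def held(p,corn):
    """corn: px TL,TR,BR,BL of plate top face; returns plate top centre & axes in tool frame"""
    K=cam(p,{'tool_rot':np.eye(3),'position':np.zeros(3)})[0]
    o=np.array([[-.023,.034,0],[.023,.034,0],[.023,-.034,0],[-.023,-.034,0]])
    ok,r,t=cv2.solvePnP(o,np.array(corn,float),K,None)
    T=np.array(p['tool_from_camera']); R=T[:3,:3]@cv2.Rodrigues(r)[0]; return R,T[:3,:3]@t[:,0]+T[:3,3], cv2.projectPoints(o,r,t,K,None)[0][:,0]
E
python3 - <<'E'
from h import *
s=env.observe(); p=env.get_image('wrist')
g=p['image'];im=cv2.resize(g[190:360,200:360,::-1],None,fx=4,fy=4,interpolation=cv2.INTER_CUBIC); im=cv2.convertScaleAbs(im,alpha=2.2,beta=20); im=im[:600]
cv2.imwrite('pics/z3.png',im)
R,t,q=held(p,[(234,213),(329,213),(323.5,335),(239,335)]); print(np.round(R,3),np.round(t,4),q)
E
```

```text
[[ 1.     0.002  0.002]
 [ 0.002  0.065 -0.998]
 [-0.002  0.998  0.065]] [ 0.0014 -0.004  -0.0016] [[234.10912421 213.04301309]
 [328.88130958 213.09200945]
 [323.86102499 334.91270563]
 [238.64973526 334.93713192]]
```

View pics/z3.png

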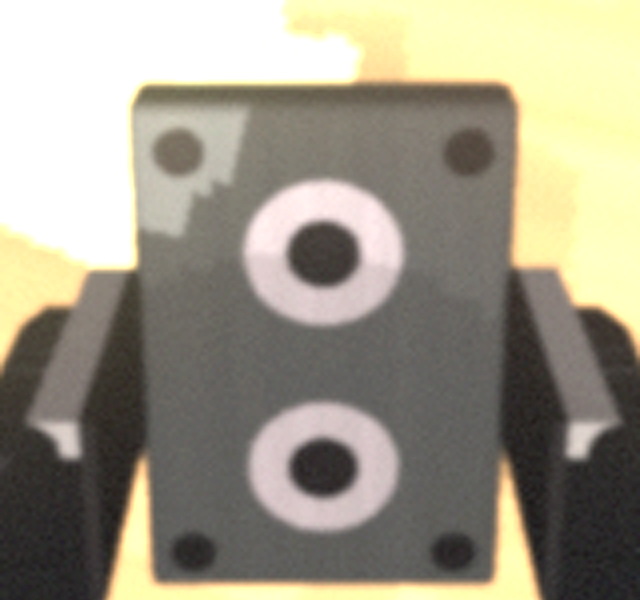

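```bash
python3 - <<'E'
from h import *
s=env.observe(); p=env.get_image('wrist')
R,t,q=held(p,[(233.6,216),(329,216),(323.7,335),(238.8,335)]); print(np.round(R,3),np.round(t,4),q)
plan([.515,-.2224,.15],-101.3,.03)
E
```

```text
[[ 1.     0.    -0.001]
 [-0.001  0.025 -1.   ]
 [-0.     1.     0.025]] [ 0.0013 -0.0042 -0.0026] [[233.52678041 215.9723458 ]
 [329.07671061 215.95326826]
 [323.4834944  335.047208  ]
 [239.01258374 335.03693584]]
from [ 0.4713 -0.0012  0.1206] -76.1 n 4
[[[0.0563, -0.0074, -0.0027], [0, 6.3, 0], 0.03], [[0.0563, -0.0073, 0.0035], [0, 6.3, 0], 0.03], [[0.0555, -0.0074, 0.0097], [0, 6.3, 0], 0.03], [[0.0541, -0.0073, 0.0157], [0, 6.3, 0], 0.03]]
```

```bash
python3 - <<'E'
from h import *
plan([.422,-.204,.15],-101.3,.03,4)
E
```

```text
from [ 0.4713 -0.0012  0.1206] -76.1 n 4
[[[0.0463, -0.0074, -0.0241], [0, 6.3, 0], 0.03], [[0.0486, -0.0073, -0.019], [0, 6.3, 0], 0.03], [[0.0504, -0.0074, -0.0134], [0, 6.3, 0], 0.03], [[0.0516, -0.0073, -0.0079], [0, 6.3, 0], 0.03]]
```

Request:
carry_out([
  [[0.0463,-0.0074,-0.0241],[0,6.3,0],0.03],
  [[0.0486,-0.0073,-0.019],[0,6.3,0],0.03],
  [[0.0504,-0.0074,-0.0134],[0,6.3,0],0.03],
  [[0.0516,-0.0073,-0.0079],[0,6.3,0],0.03],
  [[0,0,0],[0,0,0],0.03],
  [[0,0,0],[0,0,0],0.03],
])

```text
time_s: 5.5
position: [0.4215, -0.2034, 0.1483]
tool_rot: [[-0.196, -0.002, 0.981], [-0.981, 0.002, -0.196], [-0.002, -1.0, -0.003]]
ft_force: [0.1, 0.5, -2.5]
grip_width: 0.0447
```

```bash
python3 - <<'E'
from h import *
s,p=grab('wrist','w4'); c=cam(p,s); print(s['position'],s['grip_width'],s['ft_force'],s['time_s'])
for t,z in [('plate_in',.018),('pot',.05)]:
    for d in env.outline_of(t,p):
        u=d['pixel'][::-1]; print(t,round(d['conf'],2),np.round(u),int(d['mask'].sum()),np.round(ray(c,u,z)[0],4), rectfit(c,d['mask'],z)[0])
E
```

```text
[ 0.42148296 -0.20336657  0.14834708] 0.044683369241782935 [ 0.11843792  0.46312142 -2.4980839 ] 5.5
plate_in 0.82 [398. 283.] 2430 [ 0.3131 -0.3042  0.018 ] ((310.6880187988281, -303.8745422363281), (68.70950317382812, 46.286983489990234), 1.232598066329956)
pot 0.59 [312.  90.] 40172 [ 0.509  -0.2453  0.05  ] ((495.4189758300781, -225.17579650878906), (183.69302368164062, 148.39512634277344), 78.6651611328125)
pot 0.16 [186.  82.] 226 [ 0.5325 -0.1563  0.05  ] ((536.311767578125, -155.9319610595703), (6.49832820892334, 8.637368202209473), 72.8733139038086)
```

View pics/w4.png

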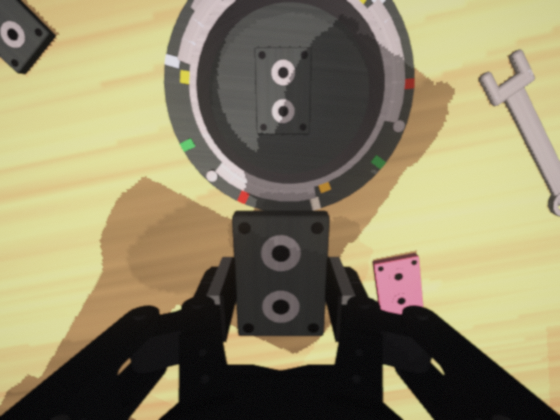

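```bash
python3 - <<'E'
import cv2
g=cv2.imread('pics/w4.png')[30:150,230:340]
im=cv2.convertScaleAbs(cv2.resize(g,None,fx=5,fy=5,interpolation=cv2.INTER_CUBIC),alpha=2.5)
cv2.imwrite('pics/z4.png',im)
E
```

```text
(no output)
```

View pics/z4.png

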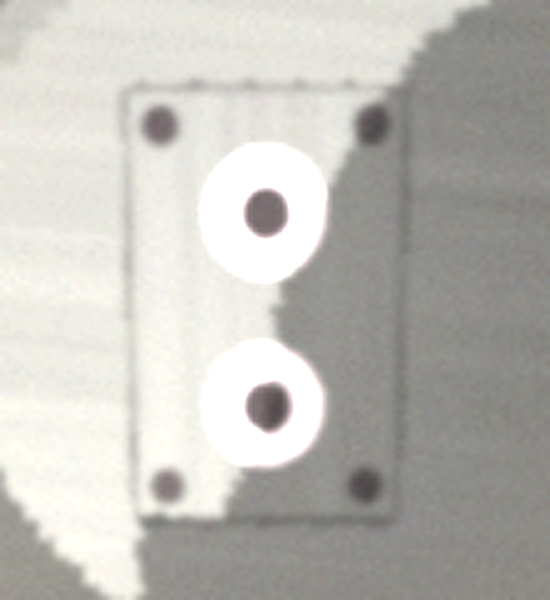

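```bash
cat >> h.py <<'E'
def toolc(p):
    return cam(p,{'tool_rot':np.eye(3),'position':np.zeros(3)})
def rayy(c,uv,y):
    K,R,t=c; uv=np.atleast_2d(uv).astype(float)
    d=(np.linalg.inv(K)@np.c_[uv,np.ones(len(uv))].T).T@R; o=-R.T@t
    return o+d*((y-o[1])/d[:,1])[:,None]
E
python3 - <<'E'
from h import *
s=env.observe(); p=env.get_image('wrist'); c=toolc(p)
H=rayy(c,[(233.6,216),(329,216),(323.7,335),(238.8,335)],-.0087)
q=np.array([(127,90),(407,90),(396,518),(135,516)])/5+[230,30]
h=s['position'][2]-.018
for hh in (h,h+.001):
    P=rayy(c,q,hh)
    for A in (H,P):
        print(np.round(A[:,[0,2]]*1000,1).tolist(), 'c',np.round(A.mean(0)*1000,1),'ang',np.degrees(np.arctan2(A[0,0]-A[3,0],A[0,2]-A[3,2])),np.degrees(np.arctan2(A[1,0]-A[2,0],A[1,2]-A[2,2])))
T=np.array(s['tool_rot']); print(T@P.mean(0)+s['position'], np.degrees(np.arctan2(T[1,0],T[0,0])))
E
```

```text
[[-21.1, 33.6], [23.1, 33.5], [23.5, -33.2], [-21.5, -33.1]] c [ 1.  -8.7  0.2] ang 0.35415485287334225 -0.35997265102695064
[[-19.3, 128.0], [25.6, 128.0], [25.7, 61.2], [-19.7, 61.6]] c [  3.1 131.1  94.7] ang 0.26694517444127946 -0.11812505510962178
[[-21.1, 33.6], [23.1, 33.5], [23.5, -33.2], [-21.5, -33.1]] c [ 1.  -8.7  0.2] ang 0.35415485287334225 -0.35997265102695064
[[-19.4, 128.2], [25.7, 128.2], [25.8, 61.2], [-19.7, 61.5]] c [  3.1 132.1  94.8] ang 0.26694517444127874 -0.11812505510962089
[ 0.51428454 -0.22413898  0.01686733] -101.18594514589638
```

Request:
carry_out([
  [[0.001,0,0.047],[0,0,0],0.03],
  [[0.001,0,0.0475],[0,0,0],0.03],
  [[0,0,0],[0,0,0],0.03],
  [[0,0.04,0],[0,0,0],0.03],
  [[0,0.04,0],[0,0,0],0.03],
  [[0,0.025,0],[0,0,0],0.03],
  [[0,0.01,0],[0,0,0],0.03],
  [[0,0.005,0],[0,0,0],0.03],
])

```text
time_s: 6.7
position: [0.5144, -0.2244, 0.0299]
tool_rot: [[-0.195, 0.0, 0.981], [-0.981, -0.0, -0.195], [0.0, -1.0, 0.0]]
ft_force: [0.2, 0.0, -1.0]
grip_width: 0.0445
```

```bash
python3 - <<'E'
from h import *
s,p=grab('wrist','w5'); print(s['position'],s['ft_force'],s['time_s'])
im=p['image'][180:360,190:370,::-1]
cv2.imwrite('pics/z5.png',cv2.convertScaleAbs(cv2.resize(im,None,fx=3.3,fy=3.3,interpolation=cv2.INTER_CUBIC),alpha=2.5))
R=np.array(s['tool_rot']); print(R)
E
```

```text
[ 0.51439583 -0.22438009  0.02989423] [ 0.19969827  0.03344903 -1.03771116] 6.7
[[-1.95394818e-01  1.73305122e-04  9.80724648e-01]
 [-9.80724656e-01 -1.55290907e-04 -1.95394792e-01]
 [ 1.18434702e-04 -9.99999973e-01  2.00307645e-04]]
```

View pics/z5.png

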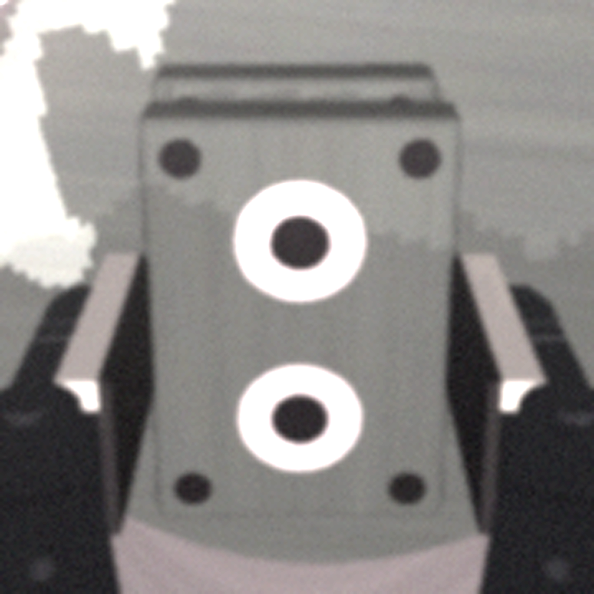

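```bash
python3 - <<'E'
from h import *
s=env.observe(); p=env.get_image('wrist'); c=toolc(p)
f=lambda a:np.array(a)/3.3+[190,180]
print(np.round(rayy(c,f([(142,117),(460,117)]),-.0087)*1000,1)); print(np.round(rayy(c,f([(160,81),(435,81)]),s['position'][2]-.018)*1000,1))
E
```

```text
[[-21.3  -8.7  33.8]
 [ 23.3  -8.7  33.8]]
[[-21.5  11.7  32.9]
 [ 22.4  11.7  32.9]]
```

Request:
carry_out([
  [[-0.0005,0.004,-0.0007],[0,0,0],0.03],
  [[0,0.004,0],[0,0,0],0.03],
  [[0,0.002,0],[0,0,0],0.03],
  [[0,0,0],[0,0,0],0.03],
])

```text
time_s: 7.3
position: [0.5137, -0.224, 0.0196]
tool_rot: [[-0.196, -0.0, 0.981], [-0.981, 0.0, -0.196], [-0.0, -1.0, -0.0]]
ft_force: [-0.3, -0.3, -2.0]
grip_width: 0.0443
```

Request:
carry_out([
  [[0,0.001,0],[0,0,0],0.03],
  [[0,0,0],[0,0,0],0.03],
])

```text
time_s: 7.55
position: [0.5139, -0.2241, 0.0193]
tool_rot: [[-0.196, 0.0, 0.981], [-0.981, -0.0, -0.196], [0.0, -1.0, 0.001]]
ft_force: [-2.6, 1.3, 5.0]
grip_width: 0.0444
```

Request:
carry_out([
  [[0,0,0],[0,0,0],0.05],
  [[0,0,0],[0,0,0],0.06],
  [[0,0,0],[0,0,0],0.06],
  [[0,-0.03,0],[0,0,0],0.06],
  [[0,-0.05,0],[0,0,0],0.06],
  [[0,-0.03,0],[0,0,0],0.06],
  [[0,0,0],[0,0,0],0.06],
])

```text
time_s: 8.43
position: [0.5146, -0.2245, 0.1308]
tool_rot: [[-0.196, 0.004, 0.981], [-0.981, -0.003, -0.196], [0.002, -1.0, 0.004]]
ft_force: [-0.8, 0.3, -0.3]
grip_width: 0.06
```

```bash
python3 - <<'E'
from h import *
s,p=grab('wrist','w6'); print(s['position'],s['grip_width'],s['time_s'])
plan([.6133,-.0108,.13],-60.2,.068)
im=p['image'][100:280,200:380,::-1]
cv2.imwrite('pics/z6.png',cv2.convertScaleAbs(cv2.resize(im,None,fx=3.3,fy=3.3,interpolation=cv2.INTER_CUBIC),alpha=2.5))
E
```

```text
[ 0.51457427 -0.22451785  0.13079748] 0.060018727382423406 8.425
from [ 0.5139 -0.224   0.1291] -101.3 n 4
[[[-0.0571, -0.0002, 0.0139], [0, -10.3, 0], 0.068], [[-0.0538, -0.0003, 0.024], [0, -10.2, 0], 0.068], [[-0.0486, -0.0002, 0.033], [0, -10.3, 0], 0.068], [[-0.042, -0.0002, 0.0413], [0, -10.3, 0], 0.068]]
```

View pics/z6.png

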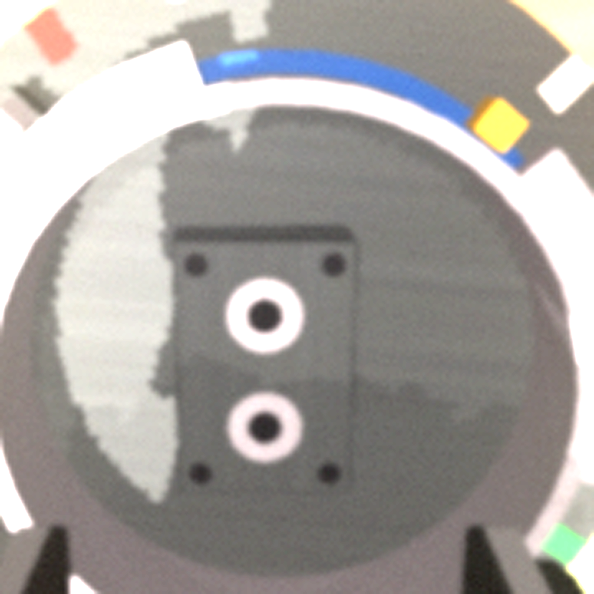

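Request:
carry_out([
  [[-0.057,0,0.014],[0,-10.3,0],0.068],
  [[-0.054,0,0.024],[0,-10.2,0],0.068],
  [[-0.0486,0.005,0.033],[0,-10.3,0],0.068],
  [[-0.042,0.02,0.0413],[0,-10.3,0],0.068],
  [[0,0.01,0],[0,0,0],0.068],
  [[0,0,0],[0,0,0],0.068],
])

```text
time_s: 9.22
position: [0.6124, -0.0108, 0.0918]
tool_rot: [[0.496, -0.004, 0.868], [-0.868, 0.0, 0.496], [-0.002, -1.0, -0.003]]
ft_force: [-0.9, -0.6, 0.3]
grip_width: 0.0685
```

```bash
python3 - <<'E'
from h import *
s,p=grab('wrist','w7'); c=cam(p,s); print(s['position'],s['time_s'])
for d in env.outline_of('plate_1',p):
        u=d['pixel'][::-1]; r=rectfit(c,d['mask'],.01)[0]; print(round(d['conf'],2),np.round(u),int(d['mask'].sum()),np.round(ray(c,u,.01)[0],4),r )
E
```

```text
[ 0.61236514 -0.01079587  0.09178309] 9.225
0.89 [428. 410.] 1099 [ 0.5115 -0.2359  0.01  ] ((517.3170776367188, -233.45651245117188), (36.14031219482422, 52.68526840209961), 29.908924102783203)
0.66 [278. 212.] 5016 [ 0.6162 -0.0072  0.01  ] ((613.7890014648438, -9.232795715332031), (69.83272552490234, 46.390785217285156), 30.345195770263672)
```

View pics/w7.png

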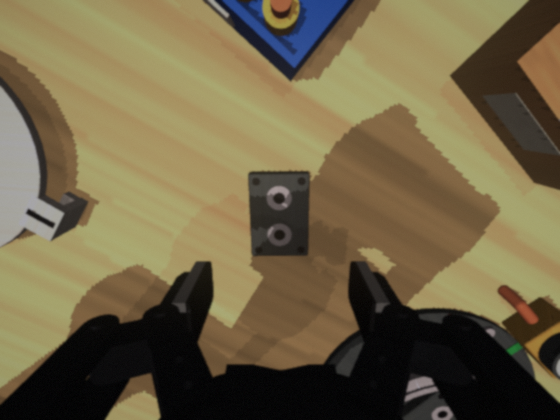

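```bash
python3 - <<'E'
from h import *
plan([.6136,-.0094,.0013],-60,.068,4)
E
```

```text
from [ 0.613  -0.0119  0.0935] -60.3 n 4
[[[-0.0005, 0.0231, 0.0004], [0, -0.1, 0], 0.068], [[-0.0004, 0.023, 0.0005], [0, -0.1, 0], 0.068], [[-0.0005, 0.0231, 0.0004], [0, -0.0, 0], 0.068], [[-0.0004, 0.023, 0.0004], [0, -0.1, 0], 0.068]]
```

Request:
carry_out([
  [[-0.0005,0.036,0.0004],[0,0,0],0.068],
  [[-0.0005,0.036,0.0005],[0,-0.2,0],0.068],
  [[-0.0005,0.015,0.0004],[0,0,0],0.068],
  [[-0.0005,0.005,0.0004],[0,0,0],0.068],
  [[0,0,0],[0,0,0],0.04],
  [[0,0,0],[0,0,0],0.03],
  [[0,0,0],[0,0,0],0.03],
  [[0,0,0],[0,0,0],0.03],
])

```text
time_s: 10.32
position: [0.6145, -0.0083, 0.0032]
tool_rot: [[0.5, 0.002, 0.866], [-0.866, -0.001, 0.5], [0.002, -1.0, 0.002]]
ft_force: [-1.5, -0.8, 7.2]
grip_width: 0.0446
```

Request:
carry_out([
  [[0,-0.02,0],[0,0,0],0.03],
  [[0,-0.05,0],[0,0,0],0.03],
  [[0,-0.05,0],[0,0,0],0.03],
  [[0,0,0],[0,0,0],0.03],
])

```text
time_s: 10.82
position: [0.6155, -0.0083, 0.126]
tool_rot: [[0.5, 0.008, 0.866], [-0.866, -0.002, 0.5], [0.005, -1.0, 0.006]]
ft_force: [0.5, -1.0, -3.3]
grip_width: 0.0443
```

```bash
python3 - <<'E'
from h import *
s,p=grab('wrist','w8'); print(s['position'],s['grip_width'],s['time_s'])
g=p['image'];im=cv2.resize(g[190:360,200:360,::-1],None,fx=3.5,fy=3.5,interpolation=cv2.INTER_CUBIC); im=cv2.convertScaleAbs(im,alpha=2.2,beta=20)
cv2.imwrite('pics/z8.png',im)
plan([.420,-.205,.15],-101.3,.03)
plan([.5139,-.2241,.15],-101.3,.03)
E
```

```text
[ 0.61545262 -0.00826992  0.12595341] 0.0443264851078691 10.825
from [ 0.6142 -0.008   0.1232] -60.0 n 5
[[[0.0147, -0.0054, -0.0533], [0, 8.3, 0], 0.03], [[0.0222, -0.0053, -0.0507], [0, 8.2, 0], 0.03], [[0.0292, -0.0054, -0.047], [0, 8.3, 0], 0.03], [[0.0357, -0.0053, -0.0422], [0, 8.2, 0], 0.03], [[0.0414, -0.0054, -0.0367], [0, 8.3, 0], 0.03]]
from [ 0.6142 -0.008   0.1232] -60.0 n 4
[[[0.0342, -0.0067, -0.0487], [0, 10.3, 0], 0.03], [[0.0424, -0.0067, -0.0418], [0, 10.4, 0], 0.03], [[0.0493, -0.0067, -0.0335], [0, 10.3, 0], 0.03], [[0.0544, -0.0067, -0.0242], [0, 10.3, 0], 0.03]]
```

View pics/z8.png

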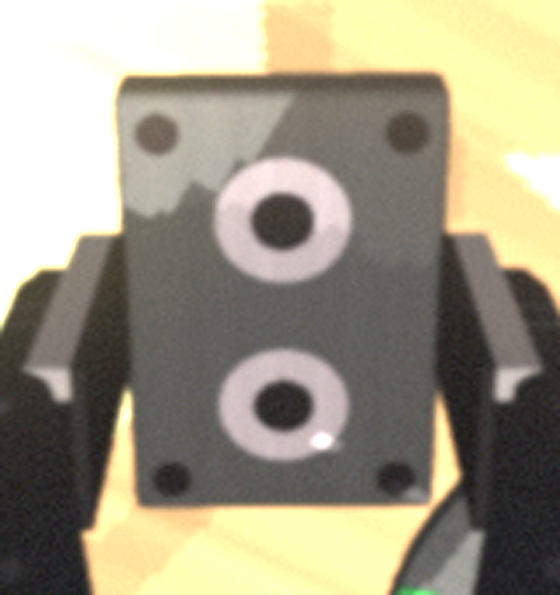

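```bash
python3 - <<'E'
from h import *
s=env.observe(); p=env.get_image('wrist'); c=toolc(p)
H=rayy(c,[(233.7,216.3),(327.7,216.3),(322.9,333.7),(239.4,333.7)],-.0068); print(np.round(H*1000,1),H.mean(0))
E
```

```text
[[-21.   -6.8  32.2]
 [ 23.2  -6.8  32.1]
 [ 23.7  -6.8 -34.5]
 [-21.1  -6.8 -34.5]] [ 0.00122146 -0.0068     -0.00117591]
```

Request:
carry_out([
  [[0.0342,-0.0067,-0.0487],[0,10.3,0],0.03],
  [[0.0424,-0.0067,-0.0418],[0,10.4,0],0.03],
  [[0.0493,-0.0067,-0.0335],[0,10.3,0],0.03],
  [[0.0544,-0.0067,-0.0242],[0,10.3,0],0.03],
  [[0,0.02,0],[0,0,0],0.03],
  [[0,0.04,0],[0,0,0],0.03],
  [[0,0.03,0],[0,0,0],0.03],
  [[0,0.01,0],[0,0,0],0.03],
])

```text
time_s: 11.92
position: [0.5121, -0.2232, 0.0457]
tool_rot: [[-0.196, -0.005, 0.981], [-0.981, 0.003, -0.196], [-0.002, -1.0, -0.005]]
ft_force: [0.9, 0.5, -1.8]
grip_width: 0.0442
```

Request:
carry_out([
  [[0,0.006,0],[0,0,0],0.03],
  [[0,0,0],[0,0,0],0.03],
])

```text
time_s: 12.18
position: [0.5136, -0.2241, 0.0428]
tool_rot: [[-0.196, 0.0, 0.981], [-0.981, -0.0, -0.196], [0.0, -1.0, 0.0]]
ft_force: [-0.3, -0.2, -0.9]
grip_width: 0.0446
```

```bash
python3 - <<'E'
from h import *
s,p=grab('wrist','w9'); print(s['position'],s['ft_force'],s['time_s'])
im=p['image'][180:360,190:370,::-1]
cv2.imwrite('pics/z9.png',cv2.convertScaleAbs(cv2.resize(im,None,fx=3.3,fy=3.3,interpolation=cv2.INTER_CUBIC),alpha=2.5))
s=env.observe();print(s['position'])
E
```

```text
[ 0.51359634 -0.22413538  0.04277241] [-0.33676469 -0.21310602 -0.88691079] 12.175
[ 0.51375349 -0.2242272   0.04316193]
```

View pics/z9.png

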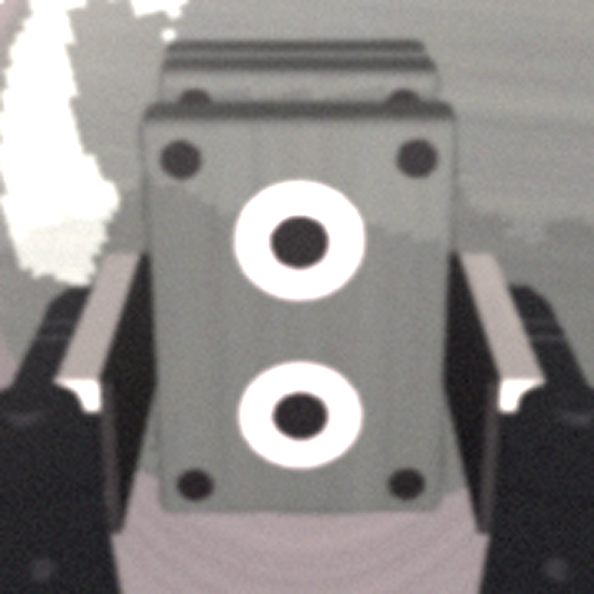

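```bash
python3 - <<'E'
from h import *
s=env.observe(); p=env.get_image('wrist'); c=toolc(p)
f=lambda a:np.array(a)/3.3+[190,180]
print(np.round(rayy(c,f([(142,118),(457,118)]),-.0068)*1000,1)); print(np.round(rayy(c,f([(160,70),(437,70)]),s['position'][2]-.028)*1000,1)); print(np.round(rayy(c,f([(165,50),(427,50)]),s['position'][2]-.018)*1000,1))
E
```

```text
[[-21.7  -6.8  33. ]
 [ 23.2  -6.8  33. ]]
[[-21.9  15.2  33.8]
 [ 23.2  15.2  33.7]]
[[-22.3  25.2  34.4]
 [ 22.7  25.2  34.4]]
```

Request:
carry_out([
  [[-0.0002,0.005,0.001],[0,0,0],0.03],
  [[0,0.004,0],[0,0,0],0.03],
  [[0,0.002,0],[0,0,0],0.03],
  [[0,0,0],[0,0,0],0.03],
])

```text
time_s: 12.78
position: [0.5144, -0.2241, 0.0314]
tool_rot: [[-0.196, -0.0, 0.981], [-0.981, 0.0, -0.196], [-0.0, -1.0, -0.0]]
ft_force: [-0.5, -0.3, -1.4]
grip_width: 0.0445
```

Request:
carry_out([
  [[0,0.001,0],[0,0,0],0.03],
  [[0,0,0],[0,0,0],0.03],
])

```text
time_s: 13.02
position: [0.5145, -0.2241, 0.0312]
tool_rot: [[-0.196, 0.0, 0.981], [-0.981, -0.0, -0.196], [0.0, -1.0, 0.001]]
ft_force: [-2.2, 0.4, 4.2]
grip_width: 0.0443
```

Request:
carry_out([
  [[0,0,0],[0,0,0],0.05],
  [[0,0,0],[0,0,0],0.06],
  [[0,0,0],[0,0,0],0.06],
  [[0,-0.03,0],[0,0,0],0.06],
  [[0,-0.05,0],[0,0,0],0.06],
  [[0,-0.05,0.02],[0,0,0],0.06],
  [[0,0,0],[0,0,0],0.06],
  [[0,0,0],[0,0,0],0.06],
])

```text
time_s: 14.02
position: [0.5336, -0.2277, 0.1597]
tool_rot: [[-0.196, -0.001, 0.981], [-0.981, 0.001, -0.196], [-0.001, -1.0, -0.001]]
ft_force: [0.4, 1.0, -0.4]
grip_width: 0.0599
```

```bash
python3 - <<'E'
from h import *
s,p=grab('wrist','w10'); print(s['position'],s['tool_rot'],s['grip_width'],s['time_s'])
cv2.imwrite('pics/w10b.png',cv2.convertScaleAbs(cv2.resize(p['image'][:,:,::-1],None,fx=1.42,fy=1.42,interpolation=cv2.INTER_CUBIC),alpha=1.5))
import pickle; pickle.dump((s,p),open('w10.pkl','wb'))
E
```

```text
[ 0.53358052 -0.22765601  0.15969248] [[-1.95802286e-01 -1.21629950e-03  9.80642639e-01]
 [-9.80643226e-01  8.27741583e-04 -1.95801376e-01]
 [-5.73565574e-04 -9.99998918e-01 -1.35482956e-03]] 0.059912226501096524 14.025
```

View pics/w10b.png

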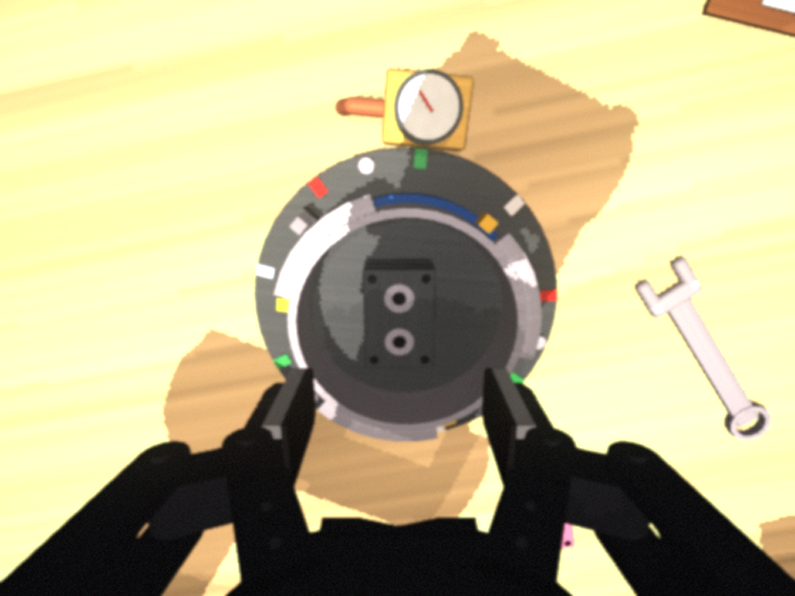

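```bash
python3 - <<'E'
from h import *
import pickle
s,p=pickle.load(open('w10.pkl','rb')); c=cam(p,s)
# rectified top view at z=.008 and z=.05
for z,nm in((.008,'a'),(.05,'b')):
    gx,gy=np.meshgrid(np.arange(600),np.arange(600))
    # world: x up (row), y left: u-> y ; centre (.535,-.21), 0.45mm/px
    X=.525-(gy-300)*.00045; Y=-.215-(gx-300)*.00045
    q=proj(c,np.c_[X.ravel(),Y.ravel(),np.full(X.size,z)]).reshape(600,600,2).astype(np.float32)
    im=cv2.remap(p['image'],q[...,0],q[...,1],cv2.INTER_CUBIC)[:,:,::-1]
    im=cv2.convertScaleAbs(im,alpha=1.8)
    for k in range(0,600,100):
        cv2.putText(im,str(k),(k,10),0,.35,(255,0,255),1);cv2.putText(im,str(k),(0,k+10),0,.35,(255,0,255),1)
    cv2.imwrite(f'pics/t10{nm}.png',im)
E
```

```text
(no output)
```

View pics/t10a.png

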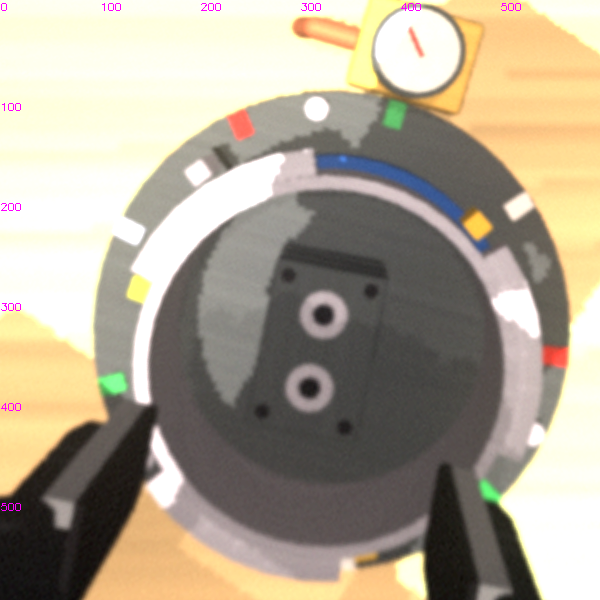

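View pics/t10b.png

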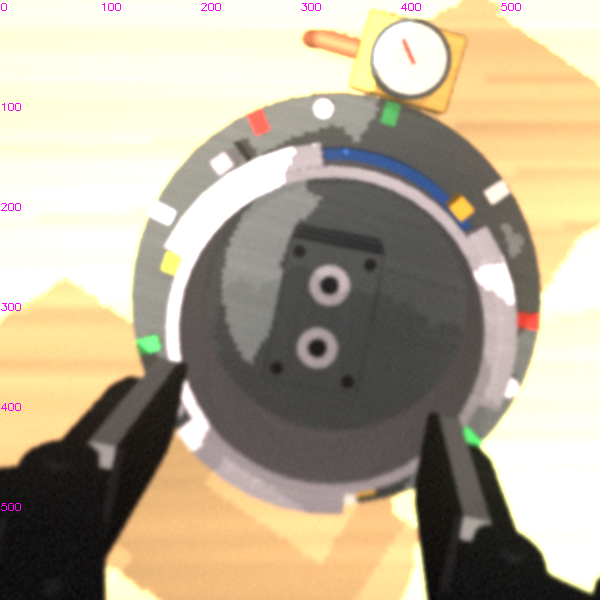

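```bash
python3 - <<'E'
from h import *
plan([.54,.21,.18],-80,.06,8)
E
```

```text
from [ 0.5333 -0.2276  0.1592] -101.3 n 8
[[[-0.0538, -0.0026, -0.0099], [0, -2.7, 0], 0.06], [[-0.0542, -0.0026, -0.0074], [0, -2.6, 0], 0.06], [[-0.0545, -0.0026, -0.0048], [0, -2.7, 0], 0.06], [[-0.0546, -0.0026, -0.0024], [0, -2.6, 0], 0.06], [[-0.0547, -0.0026, 0.0002], [0, -2.7, 0], 0.06], [[-0.0547, -0.0026, 0.0027], [0, -2.7, 0], 0.06], [[-0.0544, -0.0026, 0.0054], [0, -2.6, 0], 0.06], [[-0.0542, -0.0026, 0.0077], [0, -2.7, 0], 0.06]]
```

Request:
carry_out([
  [[-0.054,-0.0026,-0.0099],[0,-2.7,0],0.06],
  [[-0.054,-0.0026,-0.0074],[0,-2.6,0],0.06],
  [[-0.0545,-0.0026,-0.005],[0,-2.7,0],0.06],
  [[-0.0545,-0.0026,-0.0024],[0,-2.6,0],0.06],
  [[-0.0545,-0.0026,0],[0,-2.7,0],0.06],
  [[-0.0545,-0.0026,0.0027],[0,-2.7,0],0.06],
  [[-0.0545,-0.0026,0.0054],[0,-2.6,0],0.06],
  [[-0.054,-0.0026,0.0077],[0,-2.7,0],0.06],
])

```text
time_s: 15.08
position: [0.5395, 0.2106, 0.18]
tool_rot: [[0.175, -0.003, 0.985], [-0.985, -0.001, 0.175], [0.0, -1.0, -0.003]]
ft_force: [-0.1, -0.3, 1.2]
grip_width: 0.0605
```

Request:
carry_out([
  [[0,0,0],[0,0,0],0.06],
  [[0,0,0],[0,0,0],0.06],
])

```text
time_s: 15.32
position: [0.5398, 0.2086, 0.1802]
tool_rot: [[0.174, -0.002, 0.985], [-0.985, -0.001, 0.174], [0.0, -1.0, -0.002]]
ft_force: [0.1, -0.8, -0.3]
grip_width: 0.0602
```

```bash
python3 - <<'E'
from h import *
s,p=grab('wrist','w11'); c=cam(p,s); print(s['position'],s['time_s'])
import pickle; pickle.dump((s,p),open('w11.pkl','wb'))
for z,nm in((.029,'a'),(.065,'b')):
    gx,gy=np.meshgrid(np.arange(600),np.arange(600))
    X=.54-(gy-300)*.0004; Y=.21-(gx-300)*.0004
    q=proj(c,np.c_[X.ravel(),Y.ravel(),np.full(X.size,z)]).reshape(600,600,2).astype(np.float32)
    im=cv2.remap(p['image'],q[...,0],q[...,1],cv2.INTER_CUBIC)[:,:,::-1]
    for k in range(0,600,100):
        cv2.putText(im,str(k),(k,10),0,.35,(255,0,255),1);cv2.putText(im,str(k),(0,k+10),0,.35,(255,0,255),1)
    cv2.imwrite(f'pics/t11{nm}.png',im)
E
```

```text
[0.53979387 0.20857818 0.18018815] 15.325Traceback (most recent call last):
  File "<stdin>", line 10, in <module>
cv2.error: OpenCV(4.12.0) :-1: error: (-5:Bad argument) in function 'putText'
> Overload resolution failed:
>  - Layout of the output array img is incompatible with cv::Mat
>  - Expected Ptr<cv::UMat> for argument 'img'
```

```bash
python3 - <<'E'
from h import *
import pickle
s,p=pickle.load(open('w11.pkl','rb')); c=cam(p,s)
for z,nm in((.029,'a'),(.065,'b')):
    gx,gy=np.meshgrid(np.arange(600),np.arange(600))
    X=.54-(gy-300)*.0004; Y=.21-(gx-300)*.0004
    q=proj(c,np.c_[X.ravel(),Y.ravel(),np.full(X.size,z)]).reshape(600,600,2).astype(np.float32)
    im=cv2.convertScaleAbs(cv2.remap(p['image'],q[...,0],q[...,1],cv2.INTER_CUBIC)[:,:,::-1],alpha=1.3)
    for k in range(0,600,100):
        cv2.putText(im,str(k),(k,10),0,.35,(255,0,255),1);cv2.putText(im,str(k),(0,k+10),0,.35,(255,0,255),1)
    cv2.imwrite(f'pics/t11{nm}.png',im)
E
```

```text
(no output)
```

View pics/t11a.png

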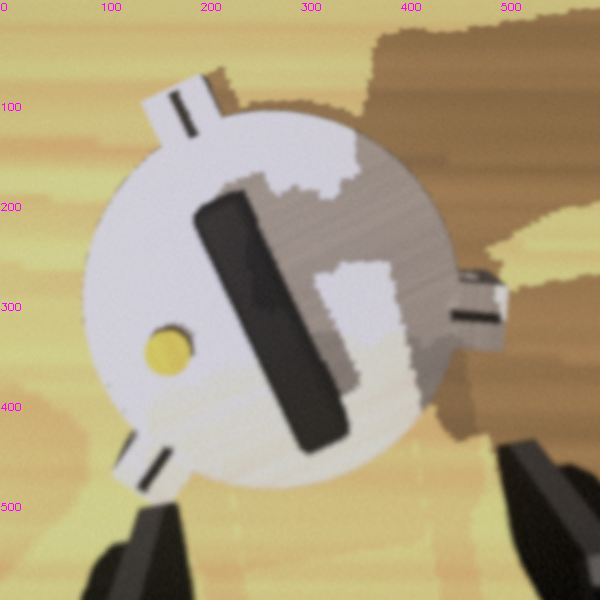

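View pics/t11b.png

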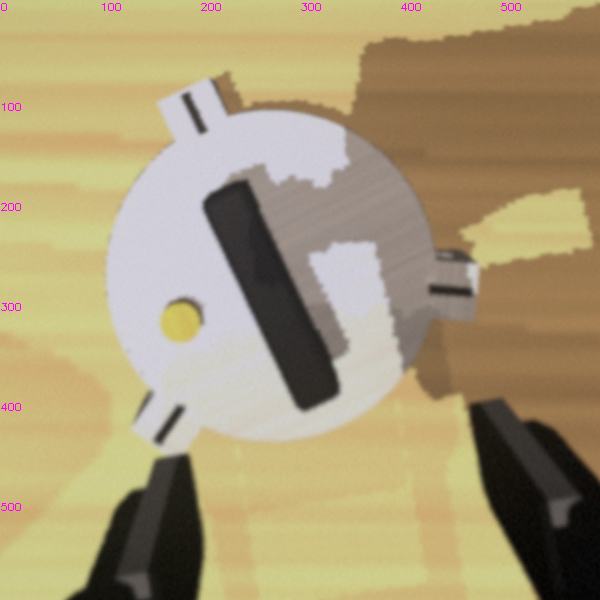

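```bash
python3 - <<'E'
from h import *
plan([.541,.2213,.037],-64.7,.05,5)
E
```

```text
from [0.54   0.2081 0.1804] -80.1 n 5
[[[-0.0026, 0.0287, 0.0006], [0, -3.1, 0], 0.05], [[-0.0025, 0.0287, 0.0008], [0, -3.0, 0], 0.05], [[-0.0025, 0.0287, 0.001], [0, -3.1, 0], 0.05], [[-0.0024, 0.0287, 0.001], [0, -3.1, 0], 0.05], [[-0.0024, 0.0286, 0.0012], [0, -3.1, 0], 0.05]]
```

Turn and shift first, then straight down, then close.

Request:
carry_out([
  [[-0.004,0.028,0.001],[0,-5,0],0.05],
  [[-0.004,0.028,0.0015],[0,-5,0],0.05],
  [[-0.0043,0.015,0.002],[0,-5.4,0],0.05],
  [[0,0.03,0],[0,0,0],0.05],
  [[0,0.028,0],[0,0,0],0.05],
  [[0,0.012,0],[0,0,0],0.05],
  [[0,0,0],[0,0,0],0.05],
])

```text
time_s: 16.25
position: [0.5414, 0.2213, 0.04]
tool_rot: [[0.428, -0.001, 0.904], [-0.904, -0.0, 0.428], [-0.0, -1.0, -0.001]]
ft_force: [0.3, -0.3, 0.9]
grip_width: 0.0501
```

```bash
python3 - <<'E'
from h import *
s,p=grab('wrist','w12'); print(s['position'],s['tool_rot'],s['ft_force'],s['time_s'])
E
```

```text
[0.54143731 0.2213317  0.04002839] [[ 4.27883701e-01 -1.08075253e-03  9.03833154e-01]
 [-9.03833774e-01 -2.70024891e-04  4.27883672e-01]
 [-2.18378913e-04 -9.99999380e-01 -1.09235989e-03]] [ 0.27578054 -0.25917309  0.92195548] 16.25
```

View pics/w12.png

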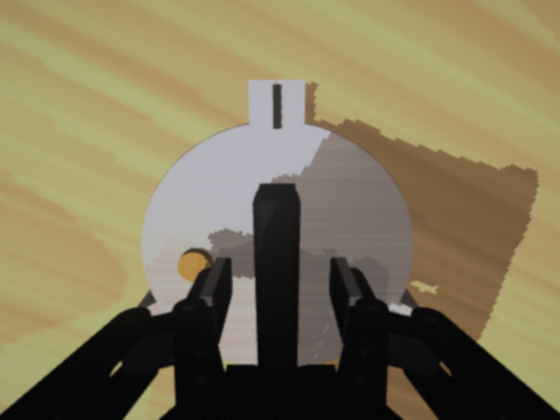

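Request:
carry_out([
  [[0,0.003,0],[0,0,0],0.05],
  [[0,0,0],[0,0,0],0.03],
  [[0,0,0],[0,0,0],0.01],
  [[0,0,0],[0,0,0],0.005],
  [[0,0,0],[0,0,0],0.005],
  [[0,-0.01,0],[0,0,0],0.005],
  [[0,-0.02,0],[0,0,0],0.005],
  [[0,0,0],[0,0,0],0.005],
], force=70)

```text
time_s: 17.3
position: [0.542, 0.2223, 0.0685]
tool_rot: [[0.429, 0.002, 0.903], [-0.903, 0.0, 0.429], [0.001, -1.0, 0.002]]
ft_force: [-1.4, 0.3, -3.0]
grip_width: 0.0188
```

```bash
python3 - <<'E'
from h import *
s,p=grab('wrist','w13'); print(s['position'],s['tool_rot'],s['ft_force'],s['grip_width'],s['time_s'])
E
```

```text
[0.54199718 0.22228082 0.06850951] [[ 4.29070198e-01  2.47109901e-03  9.03267767e-01]
 [-9.03270931e-01  4.82031189e-04  4.29070383e-01]
 [ 6.24872162e-04 -9.99996831e-01  2.43889712e-03]] [-1.39124809  0.30777764 -2.98867364] 0.018792051773277668 17.3
```

View pics/w13.png

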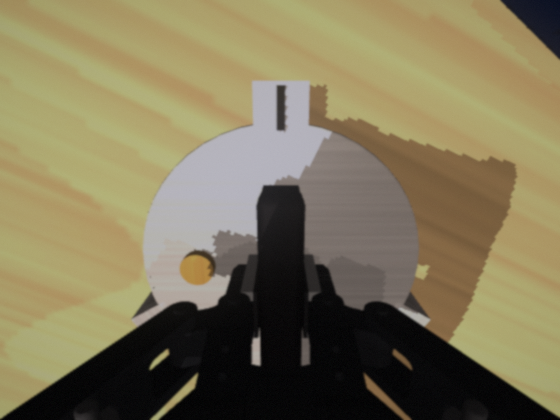

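```bash
python3 - <<'E'
from h import *
from scipy.optimize import least_squares
p=env.get_image('wrist'); s=env.observe(); c=toolc(p)
g=cv2.imread('pics/w13.png'); hsv=cv2.cvtColor(g,cv2.COLOR_BGR2HSV); S=hsv[...,1]
# edge points along radial rays from (281,250): last low-sat pixel
pts=[]
for a in list(range(-178,-108,3))+list(range(-72,-1,3)):
    r=np.arange(60,190,.25); u=281+r*np.cos(np.radians(a)); v=250+r*np.sin(np.radians(a))
    q=cv2.remap(S,u.astype(np.float32)[None],v.astype(np.float32)[None],cv2.INTER_LINEAR)[0].astype(float)
    k=np.where(q>60)[0]; k=k[r[k]>100]
    if len(k): pts.append((u[k[0]],v[k[0]]))
pts=np.array(pts); 
for y in (.008,):
    P=rayy(c,pts,y)[:,[0,2]]
    f=lambda m:np.hypot(*(P-m[:2]).T)-m[2]
    o=least_squares(f,[0,0,.076],loss='soft_l1',f_scale=.001); print(o.x*1000,np.round(f(o.x)*1000,1))
    o=least_squares(lambda m:f([*m,.076]),[0,0],loss='soft_l1',f_scale=.001); print(o.x*1000)
L=rayy(c,[(281,86),(281,130),(280.5,86),(280.5,130)],.008)*1000; print(np.round(L,1))
E
```

```text
[ 0.63035287 -0.14521827 74.80232828] [ 0.2 -0.1  0.  -0.1  0.1 -0.1 -0.1 -0.  -0.1  0.  -0.1 -0.1  0.2 -0.
 -0.  -0.1 -0.2 -0.   0.   0.   0.2  0.   0.   0.1  0.3  0.1 -0.1  0.1
 -0.1 -0.2 -0.  -0.1 -0.1  0.1 -0.1  0.  -0.1 -0.1  0.1 -0.1 -0.   0.1
 -0.   0.1 -0.   0.1 -0.   0. ]
[ 0.63790624 -1.74443145]
[[ 1.2  8.  90.2]
 [ 1.2  8.  70.7]
 [ 1.   8.  90.2]
 [ 1.   8.  70.7]]
```

```bash
python3 - <<'E'
from h import *
plan([.5117,-.2283,.15],-106.1,.005,8)
E
```

```text
from [0.5411 0.2221 0.0669] -64.6 n 8
[[[0.0493, -0.0104, -0.0275], [0, 5.2, 0], 0.005], [[0.0515, -0.0104, -0.0229], [0, 5.2, 0], 0.005], [[0.0535, -0.0104, -0.0181], [0, 5.2, 0], 0.005], [[0.0548, -0.0104, -0.0132], [0, 5.2, 0], 0.005], [[0.0558, -0.0104, -0.0082], [0, 5.1, 0], 0.005], [[0.0564, -0.0103, -0.0031], [0, 5.2, 0], 0.005], [[0.0563, -0.0104, 0.0019], [0, 5.2, 0], 0.005], [[0.056, -0.0104, 0.007], [0, 5.2, 0], 0.005]]
```

Request:
carry_out([
  [[0,-0.05,0],[0,0,0],0.005],
  [[0.0493,-0.004,-0.0275],[0,5.2,0],0.005],
  [[0.0515,-0.004,-0.0229],[0,5.2,0],0.005],
  [[0.0535,-0.004,-0.0181],[0,5.2,0],0.005],
  [[0.0548,-0.004,-0.0132],[0,5.2,0],0.005],
  [[0.0558,-0.004,-0.0082],[0,5.1,0],0.005],
  [[0.0564,-0.004,-0.0031],[0,5.2,0],0.005],
  [[0.0563,-0.004,0.0019],[0,5.2,0],0.005],
])

```text
time_s: 18.4
position: [0.515, -0.1736, 0.1446]
tool_rot: [[-0.192, -0.001, 0.981], [-0.981, 0.001, -0.192], [-0.001, -1.0, -0.001]]
ft_force: [1.6, 0.6, -1.8]
grip_width: 0.0189
```

Request:
carry_out([
  [[0.056,-0.005,0.007],[0,5.2,0],0.005],
  [[0,0,0],[0,0,0],0.005],
  [[0,0,0],[0,0,0],0.005],
])

```text
time_s: 18.77
position: [0.5115, -0.2277, 0.1494]
tool_rot: [[-0.277, -0.002, 0.961], [-0.961, 0.002, -0.277], [-0.001, -1.0, -0.002]]
ft_force: [-0.2, 1.0, -1.8]
grip_width: 0.0188
```

```bash
python3 - <<'E'
from h import *
s,p=grab('wrist','w14'); print(s['position'],s['ft_force'],s['grip_width'],s['time_s'])
s,p=grab('side','s14');s,p=grab('scene','c14')
plan([.5117,-.2283,.15],-106.1,.005,1)
E
```

```text
[ 0.51153351 -0.22773471  0.14937089] [-0.15444143  1.01812712 -1.79017997] 0.01881146596398918 18.775
from [ 0.5121 -0.227   0.15  ] -106.0 n 1
[[[0.0014, 0.0, 0.0], [0, 0.1, 0], 0.005]]
```

View pics/w14.png

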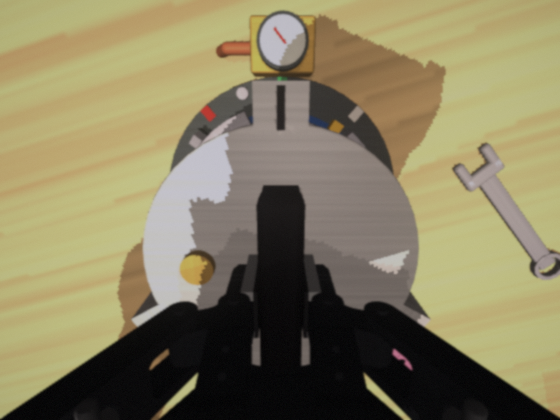

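View pics/s14.png

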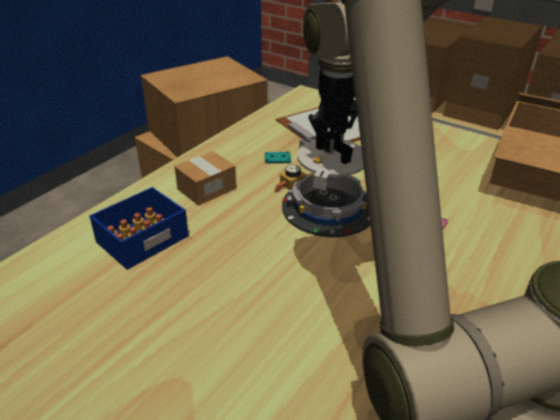

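Request:
carry_out([
  [[0.0014,0.03,0],[0,0,0],0.005],
  [[0,0.03,0],[0,0,0],0.005],
  [[0,0.01,0],[0,0,0],0.005],
  [[0,0.005,0],[0,0,0],0.005],
  [[0,0,0],[0,0,0],0.005],
])

```text
time_s: 19.55
position: [0.512, -0.2296, 0.076]
tool_rot: [[-0.277, 0.001, 0.961], [-0.961, -0.001, -0.277], [0.0, -1.0, 0.001]]
ft_force: [0.0, 0.3, -1.6]
grip_width: 0.0194
```

```bash
python3 - <<'E'
from h import *
s,p=grab('wrist','w15'); print(s['position'],s['ft_force'],s['wrist_torque'],s['time_s'])
s,p=grab('side','s15');s,q=grab('scene','c15')
a=cv2.resize(p['image'][140:250,250:400,::-1],(600,440));b=cv2.resize(q['image'][170:280,160:310,::-1],(600,440))
cv2.imwrite('pics/d15.png',cv2.resize(np.vstack([a,b]),None,fx=.68,fy=.68))
E
```

```text
[ 0.51197128 -0.22955555  0.07595527] [ 0.02157752  0.28054329 -1.62889482] [-0.02083278 -0.0350965   0.04322182] 19.55
```

View pics/w15.png

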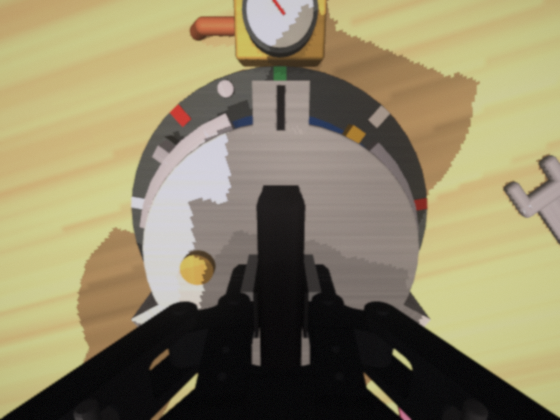

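View pics/d15.png

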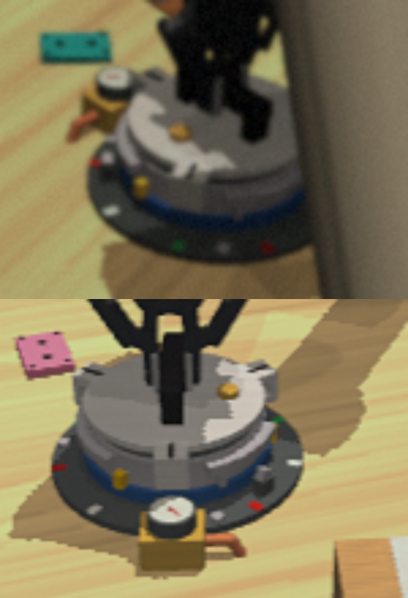

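Request:
carry_out([
  [[-0.001,0.003,0],[0,0,0],0.005],
  [[0,0.003,0],[0,0,0],0.005],
  [[0,0.002,0],[0,0,0],0.005],
  [[0,0,0],[0,0,0],0.005],
])

```text
time_s: 20.2
position: [0.5119, -0.2286, 0.0672]
tool_rot: [[-0.277, -0.0, 0.961], [-0.961, 0.0, -0.277], [-0.0, -1.0, -0.0]]
ft_force: [0.6, 0.2, -1.8]
grip_width: 0.0187
```

Request:
carry_out([
  [[0,0.001,0],[0,0,0],0.005],
  [[0,0.001,0],[0,0,0],0.005],
  [[0,0,0],[0,0,0],0.005],
])

```text
time_s: 20.58
position: [0.512, -0.2287, 0.067]
tool_rot: [[-0.277, 0.001, 0.961], [-0.961, -0.001, -0.277], [0.001, -1.0, 0.001]]
ft_force: [-5.1, 1.6, 12.8]
grip_width: 0.0189
```

Request:
carry_out([
  [[0,-0.001,0],[0,0,0],0.005],
  [[0,0,0],[0,0,0],0.005],
])

```text
time_s: 20.82
position: [0.512, -0.2287, 0.067]
tool_rot: [[-0.277, 0.0, 0.961], [-0.961, -0.0, -0.277], [0.0, -1.0, 0.001]]
ft_force: [-2.9, 2.1, 6.4]
grip_width: 0.0189
```

```bash
python3 - <<'E'
from h import *
s,p=grab('wrist','w16'); print(s['position'],s['ft_force'],s['wrist_torque'],s['time_s'])
s,p=grab('side','s16');s,q=grab('scene','c16')
a=cv2.resize(p['image'][140:250,250:400,::-1],(600,440));b=cv2.resize(q['image'][170:280,160:310,::-1],(600,440))
cv2.imwrite('pics/d16.png',cv2.resize(np.vstack([a,b]),None,fx=.68,fy=.68))
E
```

```text
[ 0.51195458 -0.2286608   0.06696922] [-2.90924597  2.1288007   6.3700126 ] [ 0.2709896   0.4264545  -0.01750744] 20.825
```

View pics/w16.png

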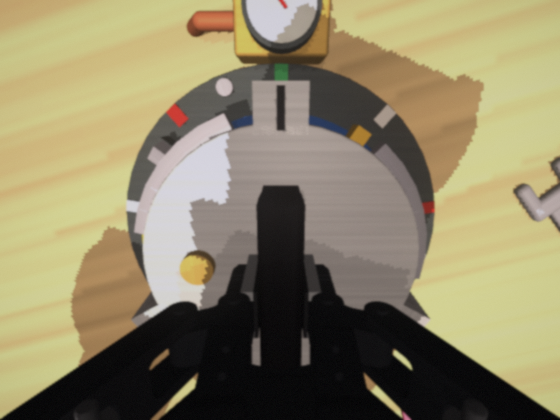

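View pics/d16.png

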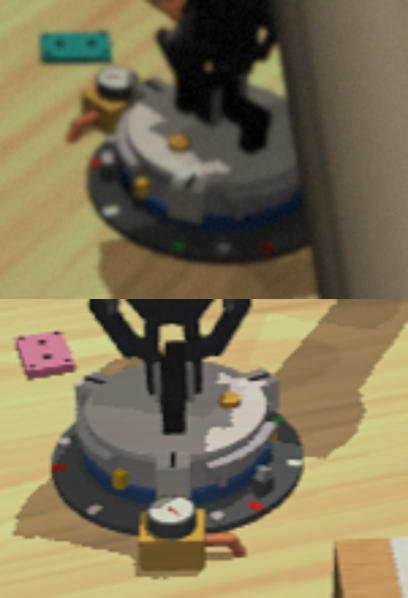

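Request:
carry_out([
  [[0,0,0],[0,5,0],0.005],
  [[0,0,0],[0,6,0],0.005],
  [[0,0,0],[0,6,0],0.005],
  [[0,0,0],[0,6,0],0.005],
  [[0,0,0],[0,5,0],0.005],
  [[0,0,0],[0,0,0],0.005],
], force=90)

```text
time_s: 21.72
position: [0.5123, -0.2291, 0.067]
tool_rot: [[-0.696, 0.001, 0.718], [-0.718, -0.001, -0.696], [0.0, -1.0, 0.002]]
ft_force: [-1.9, 0.0, 5.2]
grip_width: 0.0183
```

```bash
python3 - <<'E'
from h import *
s,p=grab('wrist','w17'); R=s['tool_rot'];print(s['position'],np.degrees(np.arctan2(R[1][0],R[0][0])),s['ft_force'],s['wrist_torque'],s['q'],s['time_s'])
E
```

```text
[ 0.51231446 -0.22911347  0.06701053] -134.1326429368402 [-1.9282618   0.03047115  5.22836072] [-0.07587088  0.28499754 -0.02918703] [-3.61683160e+01  3.25974294e+01  8.59420833e+01 -2.86804131e-02
  6.13534880e+01  9.79780433e+01] 21.725
```

View pics/w17.png

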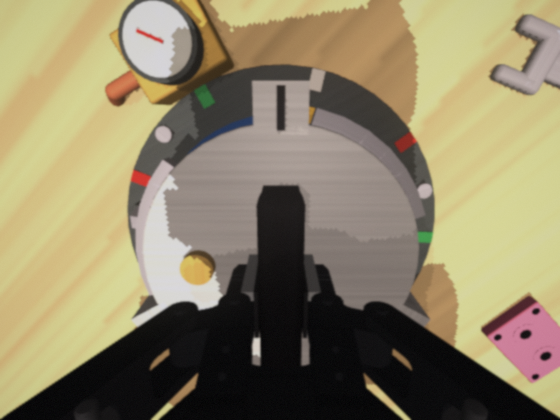

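Request:
carry_out([
  [[0,0,0],[0,5,0],0.005],
  [[0,0,0],[0,5,0],0.005],
  [[0,0,0],[0,2,0],0.005],
  [[0,0,0],[0,0,0],0.005],
  [[0,0,0],[0,0,0],0.005],
])

```text
time_s: 22.4
position: [0.5122, -0.2293, 0.067]
tool_rot: [[-0.83, 0.001, 0.558], [-0.558, -0.002, -0.83], [0.0, -1.0, 0.002]]
ft_force: [-1.9, -1.2, 5.5]
grip_width: 0.0186
```

```bash
python3 - <<'E'
from h import *
s,p=grab('wrist','w18'); R=s['tool_rot'];print(s['position'],np.degrees(np.arctan2(R[1][0],R[0][0])),s['ft_force'],s['wrist_torque'],s['time_s'])
E
```

```text
[ 0.51220565 -0.2293121   0.06703422] -146.0545312610292 [-1.90006726 -1.24372213  5.5149609 ] [-0.09323001  0.30695193  0.27667714] 22.4
```

View pics/w18.png

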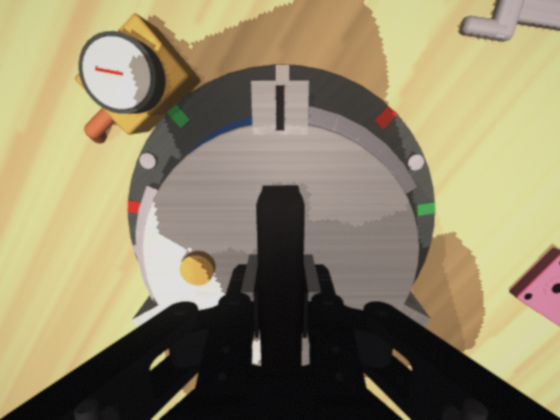

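Request:
carry_out([
  [[0,0,0],[0,1.2,0],0.005],
  [[0,0,0],[0,0,0],0.005],
  [[0,0,0],[0,0,0],0.005],
  [[0,0,0],[0,0,0],0.005],
  [[0,0,0],[0,0,0],0.005],
  [[0,0,0],[0,0,0],0.005],
  [[0,0,0],[0,0,0],0.005],
  [[0,0,0],[0,0,0],0.005],
])

```text
time_s: 23.45
position: [0.5122, -0.2293, 0.067]
tool_rot: [[-0.841, 0.001, 0.541], [-0.541, -0.002, -0.841], [0.0, -1.0, 0.002]]
ft_force: [-1.5, -0.8, 6.3]
grip_width: 0.0186
```

```bash
python3 - <<'E'
from h import *
s,p=grab('wrist','w19'); R=s['tool_rot'];print(s['position'],np.degrees(np.arctan2(R[1][0],R[0][0])),s['ft_force'],s['wrist_torque'],s['time_s'],s['grip_width'])
s,p=grab('side','s19');s,q=grab('scene','c19')
a=cv2.resize(p['image'][140:250,250:400,::-1],(600,440));b=cv2.resize(q['image'][170:280,160:310,::-1],(600,440))
cv2.imwrite('pics/d19.png',cv2.resize(np.vstack([a,b]),None,fx=.68,fy=.68))
E
```

```text
[ 0.51217364 -0.22931322  0.0670166 ] -147.24308901869648 [-1.47993702 -0.76950164  6.28177954] [-0.19601457  0.37893106  0.39621796] 23.45 0.018646789737040384
```

View pics/w19.png

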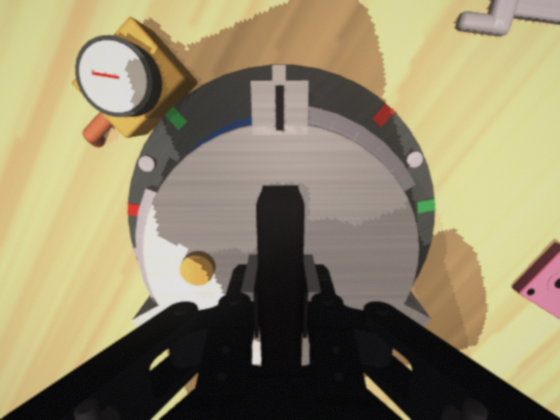

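View pics/d19.png

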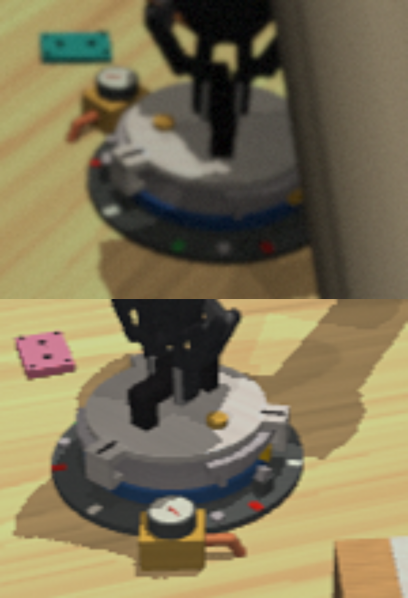

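The claw line (col 279) is in line with the white mark (col 279). The spring torque is felt steadily, the lid is level, and the force readings are low.

```bash
python3 - <<'E'
from h import *
print(env.close_job()); s=env.observe(); print(s['position'],s['wrist_torque'],s['grip_width'],s['time_s'])
E
```

```text
the job is handed in; nothing more can be done
None
the job is handed in; nothing more can be done
```

I stacked both loose plates on the one in the pot and lowered each until it touched. I then seated the lid in its entry position over the green marks and twisted it about 41° clockwise to the white marks. The job was handed in at about 23.5 s of the 72 s allowed, with the gripper still holding the handle.

My last checks, all from the pictures and force readings (no verdict was reported):
- **Plates:** the two edges I could compare before each release were within about 1 mm of the plate below. In the last look before the lid went on, the stack lay flat and square in the pot. It could not be seen after that.
- **Lid:** the claw line sat on the white mark in the last wrist picture. The lid looked level and centred in the side and scene pictures.
- **Spring and grip:** the wrist felt a torque of about 0.4 N m, against 0.24 N m expected for the spring alone. I put the rest down to friction from the roughly 6 N press on the rim. The grip was set to 90 N, with 18.6 mm between the fingers on the bar.
- **Collar:** I never read its angle directly. I inferred about 0.34 rad from the alignment of the marks.
- **Bin, carton and wrench:** I never touched them.

No check failed. The one disagreement was a sideways camera offset of about 1 mm, which I corrected for.

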